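# Roll the mended tea caddy down the feed rack

### The arm

A 6-joint arm with a two-finger parallel gripper is mounted at the origin on the work surface. World frame = base frame: x ahead of the robot, y to its left, z up, the work surface at z = 0. Lengths are in mm, angles in degrees, forces in N, time in s.
With the tool pointing down it reaches from about 350 to 850 mm from the base axis. Payload 8.1 kg.
Tool frame: the origin (TCP) lies midway between the tips of the shut fingers; the grasp point (between the pads) lies 19 mm behind it (r.grip_depth is the distance from the TCP to the grasp point, in mm); z points along the fingers, y is the direction in which the jaws open and shut (so a half turn about z gives the same grasp; the last joint's range is limited). The gripper opens to 85 mm and grips with 20 to 120 N. Pads are 22 mm wide; open, the fingers measure 114 mm over their backs; the gripper's body (76 mm by 85 mm) begins 54 mm behind the grasp point. The pads swing forward as they close: fully open they stand 13 mm farther back than shut.
Start: joints at [70.852, 7.471, 85.268, -0, 87.261, -4.893], TCP at [147.722, 581.535, 231.292] pointing down, gripper open.
Joint ranges: [-169.43, 169.43], [-51.17, 129.36], [1.28, 143.12], [-76.62, 256.62], [0, 156.53], [-152.29, 152.29]. Speed limits (degrees/s): [136.94, 136.94, 159.86, 180, 180, 180].

### API

Orientations are given as [roll, pitch, yaw] about the fixed x, y, z axes, in that order (R = Rz(yaw) Ry(pitch) Rx(roll)).
In Python, from bench import r, imaging gives the robot as it stands.
- The arm moves only by the shell command python3 -m creep 'ROWS' [FORCE]. ROWS is text: rows parted by semicolons, each of 7 numbers parted by spaces: the shift along the tool's x, y, z in cm, then the turn, a rotation vector about the tool's x, y, z in degrees, then the finger opening in cm, from 0 to 8.54. In form: dx dy dz ax ay az gripper; .... A call has 1 to 20 rows; each row is the pose to reach, as a shift and turn from the pose measured when the call began, along the tool's axes at that moment; what a row does not reach only later rows make up. A row lasts 1/10 s, in which the tool goes at most 50 mm and 8.59 degrees, less where a joint would pass 70% of its speed; a pose out of reach is approached as far as the arm can. A call with a gripper value outside its range is refused whole. The fingers move at their own pace and stop on an object; FORCE is the grip in N (left out, the last holds). Time passes only in rows, so rows that repeat a pose let the fingers close. It gives the time, the measured TCP pose, the force and the opening at its end, in the units of the state.
- r.sense(): the state, without advancing time (a new reading comes with each control period).
- imaging.snapshot(name): name is "scene" or "top"; returns the picture (384x512x3 uint8, red, green, blue); there is no depth.
- imaging.camera_info(name): a dict with "camera_matrix" (3x3 intrinsics, pixels), "k1" (the pictures are not rectified: a ray, as slopes to the right and down, at radius r is drawn at 1 + k1 r^2 times it, then the intrinsics apply), "R" (3x3) and "t" (3): a world point X has camera coordinates R X + t. Camera axes: x right, y down, z forward; pixel columns grow to the right and rows downward; lengths in mm; the calibration is good to about 2 mm. A picture is of the moment at which its call begins. camera_info takes no time and is no camera call.
- r.hand_in(): hands the job in, once; it reports no verdict.
The state is a dict: "time": time; "joint_pos": joint angles; "qd": joint speeds; "joint_efforts": joint torques, N m; "tool_pos": TCP position; "tcp_rot": TCP orientation; "ft_force": force on the tool from outside, world axes, zero at the start; "wrist_torque": the same for the moment, N m; "finger_gap": finger opening in mm.
Only numpy, scipy, OpenCV 4.12 (cv2) and the standard library are available. Lean on these libraries where they do the work, as an engineer would, in place of code of your own. Each camera call takes 0.05 s, during which the arm holds its last target.

### The job

Three round copper tea caddies of equal thickness lie in little wooden rests; the middle-length one is mended and goes down the sloped wooden feed rack to the counter. Lower it into the open upper end of the rack, lying across the lane with its knob pointing out over the low rail, and let it go there (no dropping from high up) so that it rolls down under the brass rods and comes to lie against the stop at the lower end. Leave the long and the short caddy in their rests.

Things in the scene. Friction and masses are not known exactly. Their poses are not given: they have to be found in the camera images.
- caddy: The one to feed: closed copper cylinder, 50 mm diameter, body 70 mm long, ~0.14 kg, lying on its side, with a wooden knob (16 mm across, 22 mm long) on one end only. Origin on the axis, mid-body; x axis runs along it to the knob end. It lies level, axis 30 mm above the table, in a fixed wooden rest 9 mm high, 36 mm along the axis and 40 mm across; grip it across its diameter from above.
- rack: Fixed sloped feed rack of waxed (slippery) wood. Origin on the table under the middle of its floor; z up, x level and downhill, y across the lane. Floor top at z = 55 mm - 0.2126 x (12 degree slope), from x = -145 mm (open upper end) to 145 mm (stop board 45 mm tall). +y side: wall 60 to 72 mm above the floor; -y side: only a rail 10 mm above it. Knob to -y, over that rail.
- rack_mouth (a point): Where to set the caddy in: a point on the floor top at the middle of the lane in the open upper end, 71 mm above the table, axes as rack. There the caddy's axis is 26 mm above this point when it touches the floor. The lane is 95 mm wide here, 112 mm at the upper end (70 mm uphill), 80 mm from 55 mm downhill on: with the knob the wrong way the caddy is too long for it.
- rack_stop (a point): Where the middle of the caddy must end, lying against the stop, 56 mm above the table, axes as rack. A caddy let go in the mouth rolls here by itself. Two brass rods run downhill over the lane 66 mm above the floor, beginning 85 mm downhill of rack_mouth, so it can only be put in uphill of them.
- long_caddy: Bystander: the same kind of caddy, 50 mm in diameter but 104 mm long without its knob, also lying in its wooden rest. To be left there. Origin and axes as for caddy.
- short_caddy: Bystander: the same kind of caddy, 50 mm in diameter but only 44 mm long without its knob, also lying in its wooden rest. To be left there. Origin and axes as for caddy.

How it is judged (in metres and radians):
At the end, for the whole second after the job is handed in: The middle-length caddy lies still against the stop (within 12 mm along the lane, 10 mm across, 11 mm in height), square across the lane within 10 degrees, knob out over the low rail; the long and short caddies are within 20 mm of where they began (x of caddy in the frame of rack between 0.106 and 0.13 m and y of caddy in the frame of rack between -0.01 and 0.01 m and z of caddy in the frame of rack between 0.045 and 0.067 m and angle between the x axis of caddy and the y axis of rack, either way round below 0.175 rad and linear speed of caddy below 0.02 m/s and distance of each of long_caddy, short_caddy from where it was at the start of the episode below 0.02 m); the robot touches nothing.
It fails at once if the middle-length caddy was let go more than about 50 mm above the floor of the rack's mouth (height (world z) of caddy above 0.15 m and contact force between the fingers and caddy below 0.05 N).
It fails at once if the long or the short caddy was moved more than 20 mm (distance of any of long_caddy, short_caddy from where it was at the start of the episode above 0.02 m).
It also fails if it takes over 35 s, if anything falls off the work surface, if the arm or the gripper's body presses on something with over 40 N, if the wrist force passes 120 N, or if a joint passes its speed limit or range.

## Working session

There is one attempt and no reset: what is moved stays moved. The work goes in short steps, Python scripts to look and compute and a shell command to move; the robot and the scene stay as the last step left them, time stands still between calls to the robot, and variables do not carry over. Pictures are saved under pics/ and viewed, and the job is handed in when it is done.

```bash
ls; mkdir -p pics
python3 - <<'E'
from bench import r, imaging
import cv2
for n in("scene","top"):
    cv2.imwrite(f"pics/{n}0.png",imaging.snapshot(n)[:,:,::-1]); c=imaging.camera_info(n); print(c)
print(r.sense())
E
```

```text
pics
{'camera_matrix': array([[432.30217882,   0.        , 254.66263168],
       [  0.        , 432.30217882, 189.68524499],
       [  0.        ,   0.        ,   1.        ]]), 'k1': -0.15935516275625294, 'R': array([[ 0.86836587,  0.49590207, -0.00467602],
       [ 0.40578241, -0.71591619, -0.568159  ],
       [-0.28509886,  0.49147244, -0.82290551]]), 't': array([-533.53713012, -209.57449204, 1376.93318831])}
{'camera_matrix': array([[365.66280881,   0.        , 256.16500971],
       [  0.        , 365.66280881, 195.15944717],
       [  0.        ,   0.        ,   1.        ]]), 'k1': -0.08246947943020451, 'R': array([[ 0.00716738, -0.99995515, -0.00619051],
       [-0.99610107, -0.00659513, -0.08797252],
       [ 0.08792775,  0.00679691, -0.99610367]]), 't': array([-10.53447888, 603.0899668 , 821.94438388])}
{'time': 0.1, 'joint_pos': array([ 7.08520764e+01,  7.51236154e+00,  8.53230420e+01,  5.92966418e-04,
        8.72622644e+01, -4.89305489e+00]), 'qd': array([-0.00942819, -0.11080929, -0.14412105,  0.04278043, -0.04576079,
       -0.0350594 ]), 'joint_efforts': array([ 8.56979314e-04, -5.70950782e+01, -5.01940405e+01, -2.60245597e-04,
        8.16624379e-03, -4.63471480e-06]), 'tool_pos': array([147.55152851, 581.0586956 , 230.33283891]), 'tcp_rot': array([-1.79902739e+02, -8.92077741e-03,  1.65745095e+02]), 'ft_force': array([-0.17490207,  0.1704985 ,  0.62812813]), 'wrist_torque': array([-0.00412322,  0.01104972, -0.02523161]), 'finger_gap': 84.86980394554985}
```

View pics/scene0.png

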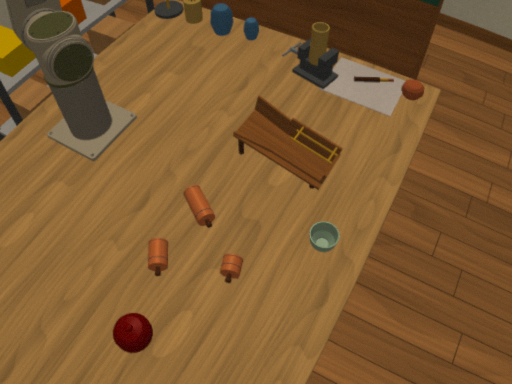

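View pics/top0.png

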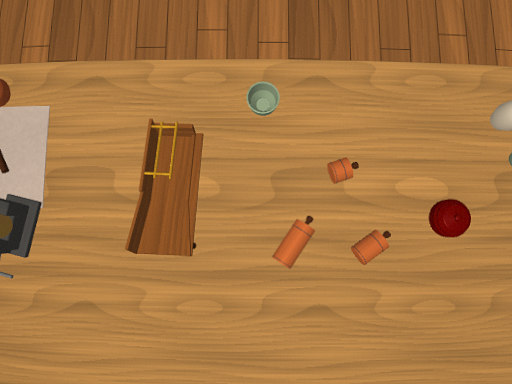

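The scene view shows the arm at left, three caddies and the rack. In the top view the long caddy is at about (294,243), the middle one at (370,247) with its knob at (387,234), and the short one at (341,170). The rack runs from (160,250) uphill to (175,125) downhill. I'll enlarge these areas to measure them.

Run:
```python
import cv2
a=cv2.imread("pics/top0.png"); b=cv2.imread("pics/scene0.png")
cv2.imwrite("pics/c1.png",cv2.resize(a[215:275,340:400],None,fx=10,fy=10,interpolation=cv2.INTER_CUBIC))
cv2.imwrite("pics/c2.png",cv2.resize(a[110:265,115:215],None,fx=3.8,fy=3.8,interpolation=cv2.INTER_CUBIC))
cv2.imwrite("pics/c3.png",cv2.resize(b[90:195,225:350],None,fx=5.6,fy=5.6,interpolation=cv2.INTER_CUBIC))
cv2.imwrite("pics/c4.png",cv2.resize(b[225:285,130:190],None,fx=10,fy=10,interpolation=cv2.INTER_CUBIC))
```

```text
(no output)
```

View pics/c1.png

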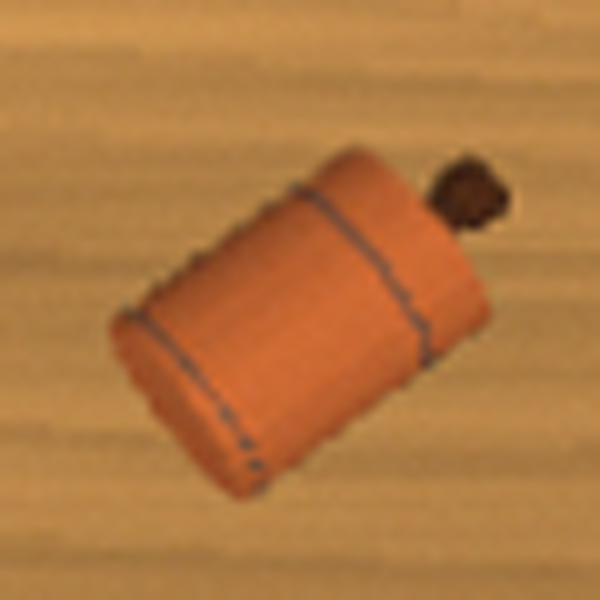

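View pics/c2.png

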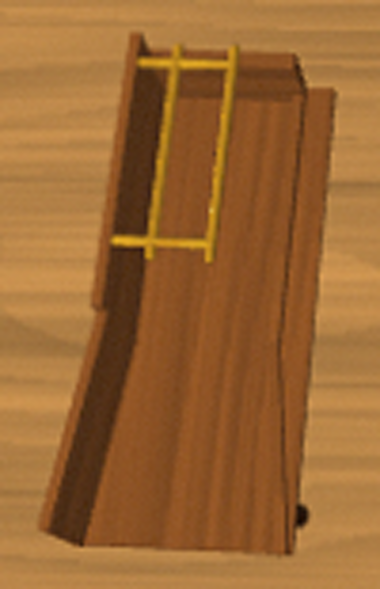

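View pics/c3.png

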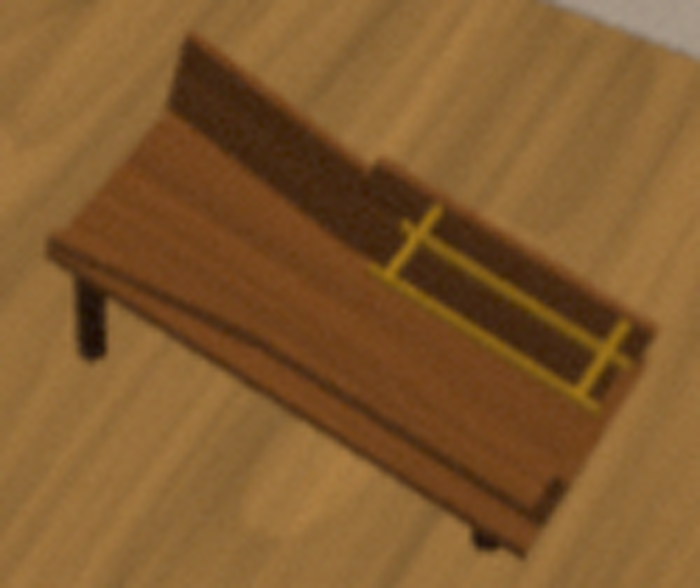

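View pics/c4.png

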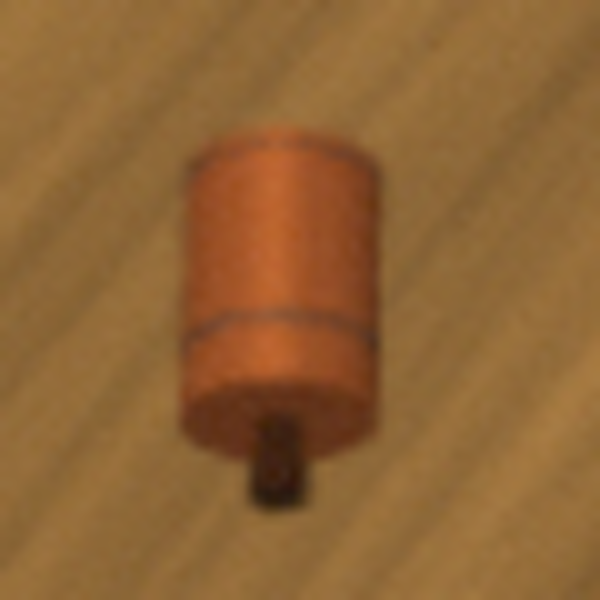

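```bash
cat > h.py <<'E'
import numpy as np, cv2
from bench import r, imaging
from scipy.optimize import least_squares, minimize
C={n:imaging.camera_info(n) for n in("scene","top")}
def proj(n,X):
    c=C[n]; P=np.atleast_2d(X)@c["R"].T+c["t"]; s=P[:,:2]/P[:,2:]
    s=s*(1+c["k1"]*(s**2).sum(1,keepdims=True)); K=c["camera_matrix"]
    return s@K[:2,:2].T+K[:2,2]
def cyl(x,y,yaw,L,z=30.,R=25.):
    t=np.linspace(0,2*np.pi,60,endpoint=False); o=[]
    a=np.array([np.cos(yaw),np.sin(yaw),0]); b=np.array([-a[1],a[0],0])
    for s in(-L/2,L/2): o.append(np.array([x,y,z])+s*a+R*np.cos(t)[:,None]*b+R*np.sin(t)[:,None]*np.array([0,0,1]))
    return np.vstack(o)
def mask(im):
    im=im.astype(int); return ((im[...,0]>110)&(im[...,0]-im[...,1]>62)&(im[...,1]<130)).astype(np.uint8)
def fitc(ims,x0,L,z=30.,names=("top","scene")):
    ms={}
    for n in names:
        m=mask(ims[n]); u,v=proj(n,[[x0[0],x0[1],z]])[0]; k=np.zeros_like(m); cv2.circle(k,(int(u),int(v)),int(L*.5+8),1,-1); ms[n]=m*k
    def cost(p,ns):
        f=0
        for n in ns:
            h=cv2.convexHull(proj(n,cyl(p[0],p[1],p[2]/50,L,z)).astype(np.float32))[:,0]
            S=8; k=np.zeros((384*1,512*1),np.uint8)
            x1,y1=np.floor(h.min(0)).astype(int)-6; w,hh=(np.ceil(h.max(0)).astype(int)+7-[x1,y1])
            big=np.zeros((hh*S,w*S),np.uint8); cv2.fillPoly(big,[np.round((h-[x1,y1]+.5)*S).astype(np.int32)],255)
            sm=cv2.resize(big,(int(w),int(hh)),interpolation=cv2.INTER_AREA)/255.
            mm=np.zeros((384,512)); mm[y1:y1+hh,x1:x1+w]=sm
            f+=((mm-ms[n])**2).sum()/ms[n].sum()
        return f
    out={}
    for ns in [(n,) for n in names]+[tuple(names)]:
        best=minimize(cost,[x0[0],x0[1],x0[2]*50],args=(ns,),method="Nelder-Mead",options=dict(initial_simplex=[[x0[0]+d[0],x0[1]+d[1],(x0[2]+d[2])*50] for d in((0,0,0),(12,0,0),(0,12,0),(0,0,.2))],xatol=.05))
        out[ns]=(best.x[0],best.x[1],np.degrees(best.x[2]/50),best.fun)
    return out
def ray(n,u,v,z):
    c=C[n]
    f=lambda p: proj(n,[[p[0],p[1],z]])[0]-[u,v]
    return least_squares(f,[450,0]).x
E
python3 - <<'E'
from h import *
ims={n:cv2.imread(f"pics/{n}0.png")[:,:,::-1] for n in C}
for nm,(u,v),(ku,kv),L in(("mid",(369,247.5),(387,234),70),("long",(293,244),(309,218),104),("short",(340,170),(356,165),44)):
    p=ray("top",u,v,40); k=ray("top",ku,kv,30); yw=np.arctan2(*(k-p)[::-1])
    print(nm,p,np.degrees(yw))
    for a,b in fitc(ims,[*p,yw],L).items(): print(a,np.round(b,2))
# rack
zf=lambda x:55-.2126*x
T=lambda a,b:(a/3.8+115-.37,b/3.8+110-.37)
S=lambda a,b:(a/5.6+225-.41,b/5.6+90-.41)
obs=[("top",-145,56,0,T(83,545)),("top",145,-40,10,T(300,93)),("top",-20,-40,10,T(279,345)),("top",-145,-56,10,T(289,552)),("top",-20,40,0,T(138,345)),
("scene",-145,56,0,S(170,115)),("scene",-145,-56,10,S(52,238)),("scene",-20,-40,10,S(255,345)),("scene",145,-40,10,S(538,518))]
def res(p,o=obs,full=False):
    out=[]
    for n,x,y,h,uv in o:
        c,s=np.cos(p[2]),np.sin(p[2]); out.append(proj(n,[[p[0]+c*x-s*y,p[1]+s*x+c*y,zf(x)+h]])[0]-uv)
    return np.ravel(out)
for o in(obs,obs[:5],obs[5:]):
    f=least_squares(res,[450,200,-.1],args=(o,),loss="soft_l1"); print(f.x[:2],np.degrees(f.x[2])); print(np.round(res(f.x,o).reshape(-1,2),1).tolist())
E
```

```text
mid [ 484.25402755 -263.74194473] -56.30678176750083
('top',) [ 4.8482e+02 -2.6792e+02 -5.4420e+01  1.0000e-01]
('scene',) [ 476.43 -260.68  -52.51    0.69]
('top', 'scene') [ 484.84 -267.4   -54.17    0.81]
long [491.67402896 -90.53295661] -32.55989521309414
('top',) [ 4.9321e+02 -9.1180e+01 -3.2890e+01  6.0000e-02]
('scene',) [478.01 -77.34 -35.18   0.71]
('top', 'scene') [492.74 -91.69 -32.75   0.79]
short [ 661.46220944 -199.30695567] -71.08561503855117
('top',) [ 6.6297e+02 -2.0057e+02 -7.2460e+01  1.0000e-01]
('scene',) [ 6.5837e+02 -1.9731e+02 -1.4501e+02  5.9000e-01]
('top', 'scene') [ 662.98 -200.4   -73.63    1.09]
[610.63014077 183.86999179] -2.307065373505266
[[2.1, 1.4], [1.6, -3.5], [-0.4, -1.1], [-1.5, 2.8], [2.3, -2.4], [-2.2, -1.6], [-2.0, -2.5], [2.0, -1.6], [1.9, -0.3]]
[608.64985735 186.1049061 ] -1.7985954647194315
[[1.6, 2.6], [0.1, -2.9], [-1.3, -0.3], [-2.0, 3.5], [1.4, -1.4]]
[614.06532458 177.29673068] 6475.825707656148
[[-0.9, -0.6], [-1.8, -1.8], [1.7, 0.1], [0.8, 2.9]]
```

```bash
cat > ov.py <<'E'
from h import *
zf=lambda x:55-.2126*x
def rackpts(p,L):
    c,s=np.cos(p[2]),np.sin(p[2]); return np.array([[p[0]+c*x-s*y,p[1]+s*x+c*y,zf(x)+h] for x,y,h in L])
lines=[([(-145,56,0),(-75,47.5,0),(-20,40,0),(145,40,0),(145,-40,0),(-20,-40,0),(-145,-56,0),(-145,56,0)],(0,255,0)),
([(-145,-56,10),(-20,-40,10),(145,-40,10)],(255,255,0)),([(145,-40,45),(145,40,45)],(255,0,255)),([(-145,56,60),(-20,40,60),(145,40,60)],(255,0,0)),([(-145,56,72),(-20,40,72),(145,40,72)],(0,0,255))]
def ov(p,ims,tag):
    for n,(x0,y0,x1,y1,f) in {"top":(115,110,215,265,3.8),"scene":(225,90,350,195,5.6)}.items():
        im=cv2.resize(np.ascontiguousarray(ims[n][y0:y1,x0:x1]),None,fx=f,fy=f,interpolation=cv2.INTER_CUBIC)
        for L,col in lines:
            q=(proj(n,rackpts(p,L))-[x0,y0]+.5)*f
            cv2.polylines(im,[np.round(q).astype(np.int32)],False,col,1)
        cv2.imwrite(f"pics/{tag}_{n}.png",im)
E
python3 - <<'E'
from ov import *
ims={n:cv2.imread(f"pics/{n}0.png") for n in C}
for n in C: print(n,-C[n]["R"].T@C[n]["t"])
ov([610.6,183.9,np.radians(-4)],ims,"o1")
E
```

```text
scene [ 940.90916164 -562.18031463 1011.5194439 ]
top [528.54234592 -12.14322941 871.73194506]
```

View pics/o1_top.png

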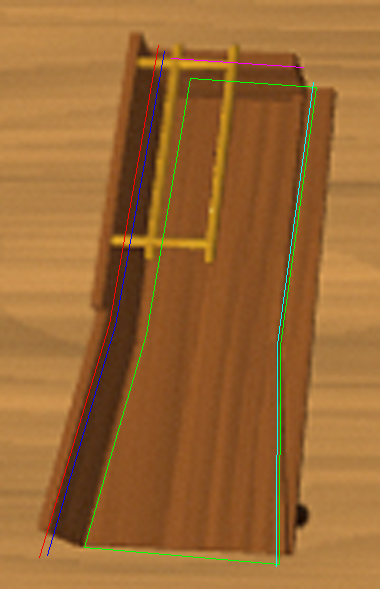

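View pics/o1_scene.png

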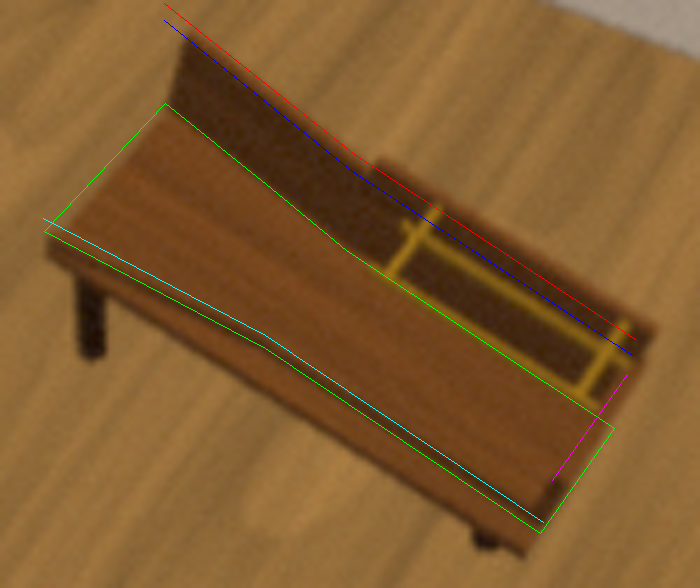

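Run:
```python
import cv2,numpy as np
a=cv2.imread("pics/top0.png"); b=cv2.imread("pics/scene0.png")
def cr(im,x0,y0,x1,y1,f,nm):
    c=cv2.resize(im[y0:y1,x0:x1],None,fx=f,fy=f,interpolation=cv2.INTER_CUBIC).astype(float)
    c=np.clip((c/255)**.6*1.3*255-20,0,255).astype(np.uint8)
    return c
A=cr(a,140,115,210,155,10,0);B=cr(a,125,225,205,260,9,0)
cv2.imwrite("pics/z1.png",A[:,:]);cv2.imwrite("pics/z2.png",B)
cv2.imwrite("pics/z3.png",cr(b,300,135,345,195,10,0)); cv2.imwrite("pics/z4.png",cr(b,228,90,298,150,10,0))
```

```text
(no output)
```

View pics/z1.png

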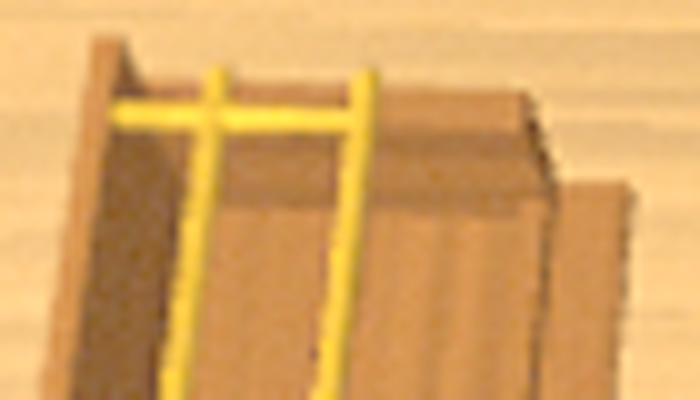

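View pics/z2.png

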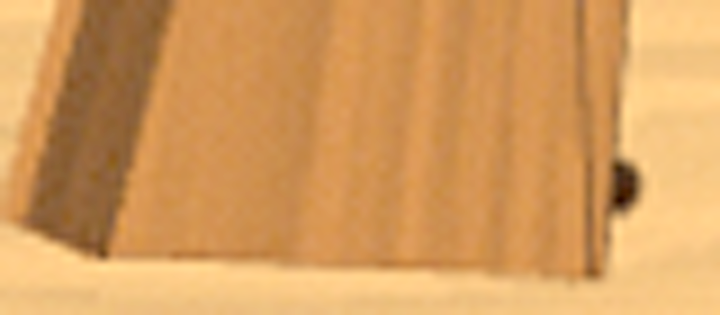

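View pics/z3.png

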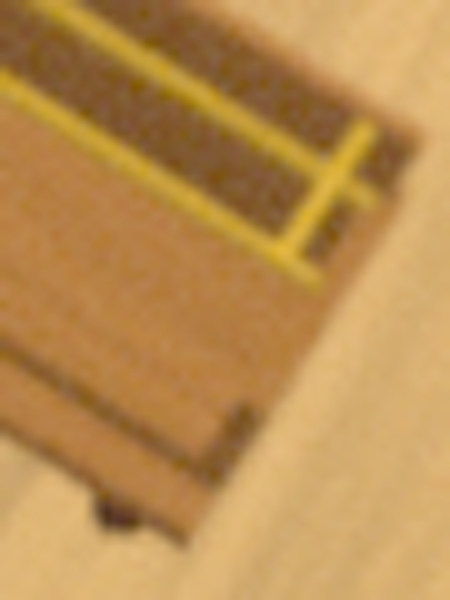

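View pics/z4.png

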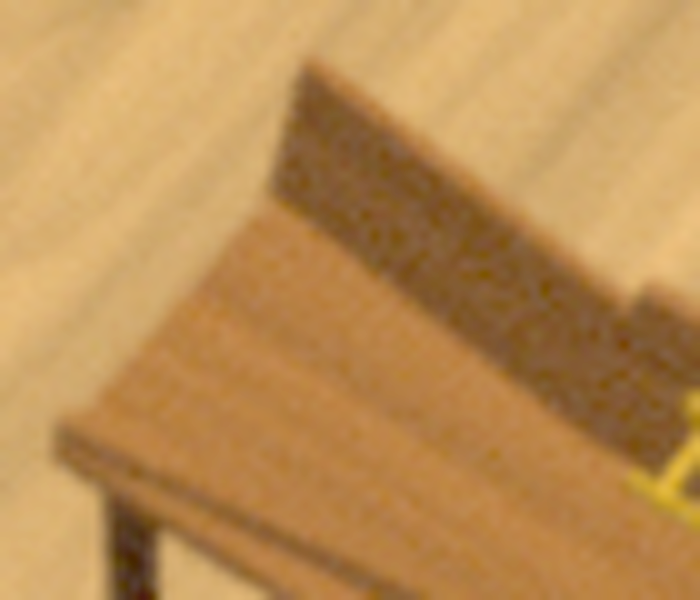

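```bash
cat > ov.py <<'E'
from h import *
zf=lambda x:55-.2126*x
s12,c12=np.sin(np.radians(12)),np.cos(np.radians(12))
XS=137.3
def rackpts(p,L):
    c,s=np.cos(p[2]),np.sin(p[2]); o=[]
    for x,y,h in L:
        z=zf(x)+h*c12; x=x+h*s12
        o.append([p[0]+c*x-s*y,p[1]+s*x+c*y,z])
    return np.array(o)
lines=[([(-145,56,0),(-75,47.5,0),(-20,40,0),(XS,40,0),(XS,-40,0),(-20,-40,0),(-145,-56,0),(-145,56,0)],(0,255,0)),
([(-145,-56,10),(-20,-40,10),(XS,-40,10)],(255,255,0)),([(XS,-40,45),(XS,40,45)],(255,0,255)),([(-145,56,60),(-20,40,60)],(255,0,0)),([(-20,40,72),(XS,40,72)],(0,0,255))]
def ov(p,ims,tag):
    for n,(x0,y0,x1,y1,f) in {"top":(115,110,215,265,3.8),"scene":(225,90,350,195,5.6)}.items():
        im=cv2.resize(np.ascontiguousarray(ims[n][y0:y1,x0:x1]),None,fx=f,fy=f,interpolation=cv2.INTER_CUBIC)
        for L,col in lines:
            q=(proj(n,rackpts(p,L))-[x0,y0]+.5)*f
            cv2.polylines(im,[np.round(q).astype(np.int32)],False,col,1)
        cv2.imwrite(f"pics/{tag}_{n}.png",im)
E
python3 - <<'E'
from ov import *
ims={n:cv2.imread(f"pics/{n}0.png") for n in C}
Z=lambda x0,y0,f:(lambda a,b:(a/f+x0-.5,b/f+y0-.5))
z1,z2,z3,z4=Z(140,115,10),Z(125,225,9),Z(300,135,10),Z(228,90,10)
T=Z(115,110,3.8);S=Z(225,90,5.6)
obs=[("top",-145,56,0,z2(102,257)),("top",-145,56,60,z2(22,222)),("top",-145,-56,10,z2(588,274)),("top",-20,-40,10,T(279,345)),("top",-20,40,0,T(138,345)),("top",XS,-40,10,z1(545,200)),("top",XS,-40,45,z1(520,133)),
("scene",-145,56,0,z4(275,195)),("scene",-145,56,60,z4(308,70)),("scene",-145,-56,10,z4(65,425)),("scene",-20,-40,10,S(255,345)),("scene",XS,-40,0,z3(208,480)),("scene",XS,-40,45,z3(245,405))]
def res(p,o):
    return np.ravel([proj(n,rackpts(p,[(x,y,h)]))[0]-uv for n,x,y,h,uv in o])
for o in(obs,obs[:7],obs[7:]):
    f=least_squares(res,[610,184,-.1],args=(o,),loss="soft_l1"); p=f.x
    print(p[:2],np.degrees(p[2])); print(np.round(res(p,o).reshape(-1,2),1).tolist())
    print("mouth",rackpts(p,[(-75,0,0)]))
    if len(o)==13: ov(p,ims,"o2")
E
```

```text
[611.3060697  185.95253403] -3.081374488578662
[[0.9, 0.6], [0.7, 0.3], [-2.5, 1.7], [-1.3, -1.9], [1.5, -2.8], [0.8, -1.8], [0.9, -2.1], [-1.1, -1.1], [-0.9, -1.5], [-0.8, -2.9], [3.1, -1.7], [-0.5, -0.2], [0.7, -0.6]]
mouth [[536.41450491 189.98409973  70.945     ]]
[608.95033586 187.07027935] -2.9934274315448763
[[0.5, 1.8], [0.2, 1.6], [-3.0, 2.8], [-1.8, -0.9], [0.9, -1.7], [0.2, -0.8], [0.3, -1.1]]
mouth [[534.05267097 190.98688436  70.945     ]]
[614.25100351 182.35942304] -3.130055266775128
[[-0.8, -0.1], [-0.6, -0.4], [-0.5, -1.8], [3.4, -0.4], [-0.1, 1.2], [1.1, 0.8]]
mouth [[539.36289112 186.45461813  70.945     ]]
```

View pics/o2_top.png

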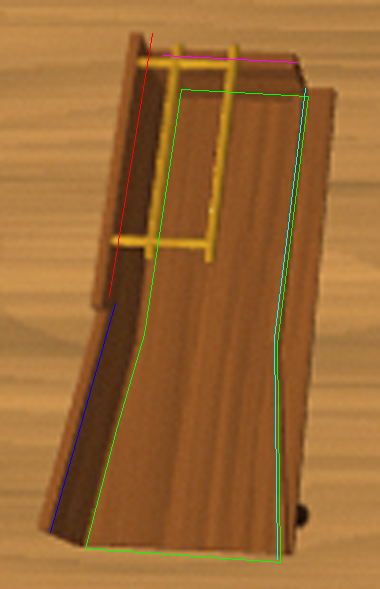

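View pics/o2_scene.png

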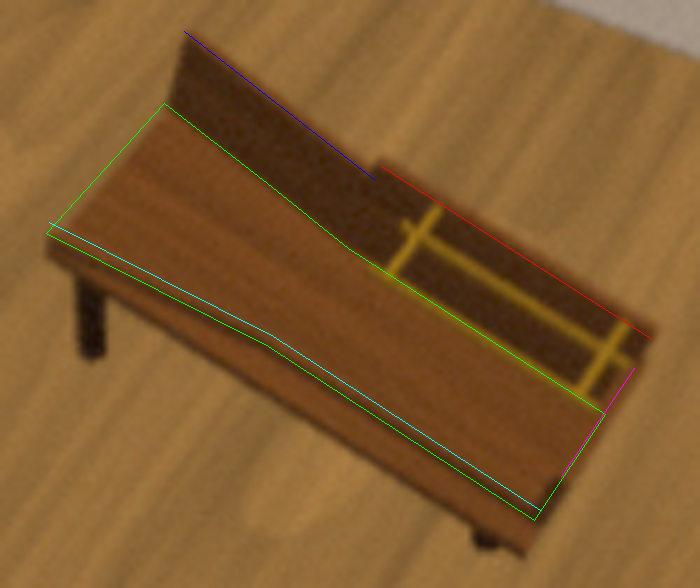

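Run:
```python
from ov import *
ims={n:cv2.imread(f"pics/{n}0.png") for n in C}
Z=lambda x0,y0,f:(lambda a,b:(a/f+x0-.5,b/f+y0-.5))
z1,z2,z3,z4=Z(140,115,10),Z(125,225,9),Z(300,135,10),Z(228,90,10)
T=Z(115,110,3.8);S=Z(225,90,5.6)
# y given as ('r',w): rail outer ; ('s',): stop end
obs=[("top",-145,56,0,z2(102,257)),("top",-145,56,60,z2(22,222)),("top",-145,('r',56),10,z2(588,274)),("top",-20,('r',40),10,T(279,345)),("top",-20,40,0,T(138,345)),("top",XS,('r',40),10,z1(545,203)),("top",XS,('s',),45,z1(520,133)),
("scene",-145,56,0,z4(275,195)),("scene",-145,56,60,z4(308,70)),("scene",-145,('r',56),10,z4(62,422)),("scene",-20,('r',40),10,S(255,340)),("scene",XS,('r',40),10,z3(203,465)),("scene",XS,('s',),45,z3(240,403))]
def res(p,o):
    out=[]
    for n,x,y,h,uv in o:
        if isinstance(y,tuple): y=-y[1]-p[3] if y[0]=='r' else -40-p[4]
        out.append(proj(n,rackpts(p,[(x,y,h)]))[0]-uv)
    return np.ravel(out)
for o in(obs,obs[:7],obs[7:]):
    f=least_squares(res,[610,184,-.1,5,0],args=(o,),loss="soft_l1"); p=f.x
    print(p[:2],np.degrees(p[2]),p[3:]); print(np.round(res(p,o).reshape(-1,2),1).tolist())
    print("mouth",rackpts(p,[(-75,0,0)]))
    if len(o)==13: ov(p,ims,"o3");
```

```text
[610.46817676 188.69406332] -2.699725969480866 [6.03143656 3.29070096]
[[0.1, 1.2], [-0.2, 0.9], [-0.5, 2.1], [0.3, -1.5], [0.3, -2.3], [1.8, -1.7], [0.7, -1.8], [-1.2, -1.6], [-1.0, -2.0], [-1.5, -1.8], [2.3, -0.1], [0.4, 0.1], [1.1, -0.6]]
mouth [[535.55141924 192.22668881  70.945     ]]
[608.73743157 189.68958157] -2.1771891810919795 [5.93391292 4.02471799]
[[0.2, 2.3], [-0.2, 2.1], [-0.4, 2.7], [-0.2, -0.9], [-0.1, -1.4], [0.8, -1.2], [0.0, -1.3]]
mouth [[533.79157254 192.53882974  70.945     ]]
[612.40116211 181.59414083] -4.1207649663898005 [ 0.21676109 -3.73092943]
[[-0.8, -0.5], [-0.6, -0.8], [-0.8, -2.2], [2.5, 0.3], [0.1, 1.4], [0.9, 0.5]]
mouth [[537.5950517  186.98356052  70.945     ]]
```

View pics/o3_top.png

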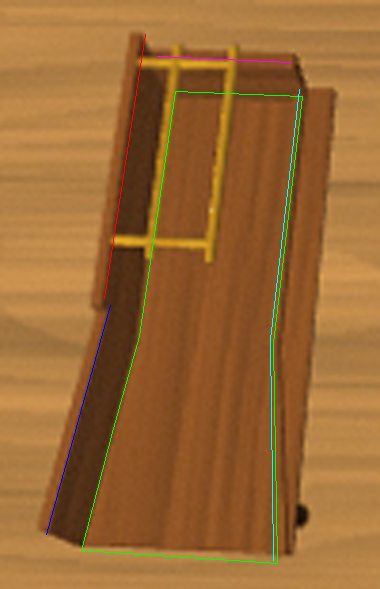

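View pics/o3_scene.png

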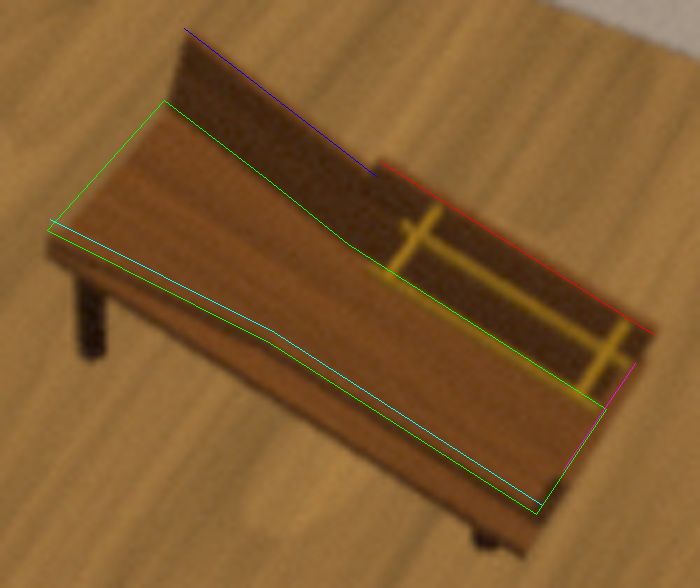

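```bash
cat > d.py <<'E'
from h import *
from scipy.spatial.transform import Rotation as Ro
def delta(*targets):
    s=r.sense(); R0=Ro.from_euler("xyz",s["tcp_rot"],degrees=True)
    print("t",round(s["time"],2),"pos",np.round(s["tool_pos"],1),"rot",np.round(s["tcp_rot"],2),"gap",round(s["finger_gap"],1),"F",np.round(s["ft_force"],1))
    for x,y,z,yaw in targets:
        d=R0.inv().apply(np.array([x,y,z])-s["tool_pos"])/10
        rv=(R0.inv()*Ro.from_euler("xyz",[180,0,yaw],degrees=True)).as_rotvec(degrees=True)
        print(np.round(d,2),np.round(rv,2))
E
python3 -c "
from d import *
delta((430,150,250,140),(484.8,-267.9,140,125.6))"
```

```text
t 0.1 pos [147.6 581.1 230.3] rot [-1.7990e+02 -1.0000e-02  1.6575e+02] gap 84.9 F [-0.2  0.2  0.6]
[-37.99 -34.83  -1.91] [-1.000e-01  1.000e-02  2.575e+01]
[-53.59 -73.96   9.15] [-1.000e-01  3.000e-02  4.015e+01]
```

```bash
python3 -m creep '-38 -34.8 -1.9 -0.1 0 25.7 8.5; -38 -34.8 -1.9 -0.1 0 25.7 8.5; -38 -34.8 -1.9 -0.1 0 25.7 8.5; -38 -34.8 -1.9 -0.1 0 25.7 8.5; -38 -34.8 -1.9 -0.1 0 25.7 8.5; -38 -34.8 -1.9 -0.1 0 25.7 8.5; -38 -34.8 -1.9 -0.1 0 25.7 8.5; -38 -34.8 -1.9 -0.1 0 25.7 8.5; -38 -34.8 -1.9 -0.1 0 25.7 8.5; -38 -34.8 -1.9 -0.1 0 25.7 8.5; -38 -34.8 -1.9 -0.1 0 25.7 8.5; -53.6 -74 9.1 -0.1 0 40.1 8.5; -53.6 -74 9.1 -0.1 0 40.1 8.5; -53.6 -74 9.1 -0.1 0 40.1 8.5; -53.6 -74 9.1 -0.1 0 40.1 8.5; -53.6 -74 9.1 -0.1 0 40.1 8.5; -53.6 -74 9.1 -0.1 0 40.1 8.5; -53.6 -74 9.1 -0.1 0 40.1 8.5; -53.6 -74 9.1 -0.1 0 40.1 8.5; -53.6 -74 9.1 -0.1 0 40.1 8.5'
python3 - <<'E'
from d import *
delta((484.8,-267.9,11,125.6))
cv2.imwrite("pics/s1.png",cv2.resize(imaging.snapshot("scene")[:,:,::-1][180:340,80:280],None,fx=3.5,fy=3.5))
E
```

```text
time: 2.1
tool_pos: [484.0, -271.0, 139.1]
tcp_rot: [-180.0, -0.0, 125.6]
ft_force: [-0.1, 1.0, 0.5]
finger_gap: 84.8
t 2.1 pos [ 484.  -271.   139.1] rot [-1.7997e+02 -3.0000e-02  1.2556e+02] gap 84.8 F [-0.1  1.   0.5]
[ 0.2   0.25 12.81] [-0.03 -0.03 -0.04]
```

View pics/s1.png

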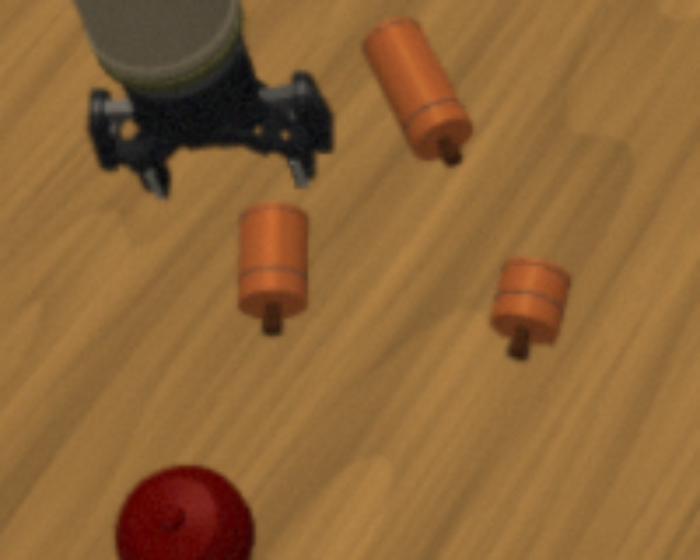

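The gripper hangs above and behind the caddy. Its tips are at crop (160,190) and (303,180), and the caddy body is at (273,260). I'll check this against the projection.

Run:
```python
from d import *
f=lambda X:(proj("scene",X)-[80,180]+.5)*3.5
print("tcp",f([[484,-271,139.1]]),"tcp+12up",f([[484,-271,152]]))
h=f(cyl(484.8,-267.9,np.radians(-54.4),70)); print("bbox",h.min(0),h.max(0))
print(np.round(f([[484.8+35*.582,-267.9-35*.813,30],[484.8+57*.582,-267.9-57*.813,30]]),1))
```

```text
tcp [[238.52007301 189.22633256]] tcp+12up [[234.38168239 179.70967822]]
bbox [237.64916607 200.21741314] [308.78649652 318.03558946]
[[273.1 303.3]
 [272.7 331.7]]
```

The projection agrees with the picture, so I'll go down and grip.

```bash
python3 -m creep '0.2 0.25 4 0 0 0 8.5; 0.2 0.25 7 0 0 0 8.5; 0.2 0.25 9.5 0 0 0 8.5; 0.2 0.25 11.5 0 0 0 8.5; 0.2 0.25 12.8 0 0 0 8.5; 0.2 0.25 12.8 0 0 0 8.5; 0.2 0.25 12.8 0 0 0 8.5; 0.2 0.25 12.8 0 0 0 4; 0.2 0.25 12.8 0 0 0 4; 0.2 0.25 12.8 0 0 0 4; 0.2 0.25 12.8 0 0 0 4; 0.2 0.25 12.8 0 0 0 4; 0.2 0.25 12.8 0 0 0 4; 0.2 0.25 12.8 0 0 0 4; 0.2 0.25 12.8 0 0 0 4; 0.2 0.25 12.8 0 0 0 4' 40
python3 - <<'E'
from d import *
delta((484.8,-267.9,180,125.6),(440,0,190,100),(535,192,190,87.7))
E
```

```text
time: 3.75
tool_pos: [487.1, -272.0, 11.9]
tcp_rot: [179.9, 0.3, 125.5]
ft_force: [7.4, 3.8, 4.1]
finger_gap: 48.9
t 3.75 pos [ 487.1 -272.    11.9] rot [179.91   0.26 125.47] gap 48.9 F [7.4 3.8 4.1]
[  0.39   0.08 -16.81] [ 0.09  0.26 -0.13]
[ 24.8   11.97 -17.9 ] [ 0.14  0.24 25.47]
[ 34.92  30.85 -17.92] [ 0.17  0.22 37.77]
```

```bash
python3 -m creep '0.2 0 -2 0 0 0 4; 0.2 0 -5 0 0 0 4; 0.2 0 -9 0 0 0 4; 0.4 0 -13 0 0 0 4; 0.4 0 -17 0 0 0 4; 0.4 0 -17.5 0 0 0 4; 6 3 -17.9 0.1 0.2 6 4; 12 6 -17.9 0.1 0.2 12 4; 18.5 9 -17.9 0.1 0.2 18 4; 24.8 12 -17.9 0.1 0.2 25.5 4; 27 16 -17.9 0.1 0.2 28 4; 29 20 -17.9 0.1 0.2 31 4; 31 24 -17.9 0.1 0.2 34 4; 33 27.5 -17.9 0.1 0.2 37 4; 34.5 30.8 -17.9 0.2 0.2 37.8 4; 34.5 30.8 -17.9 0.2 0.2 37.8 4; 34.5 30.8 -17.9 0.2 0.2 37.8 4; 34.5 30.8 -17.9 0.2 0.2 37.8 4; 34.5 30.8 -17.9 0.2 0.2 37.8 4'
python3 - <<'E'
from d import *
delta((535,188,84,87.7))
for n,(x0,y0,x1,y1) in {"top":(100,100,240,270),"scene":(200,60,360,200)}.items():
    im=imaging.snapshot(n)[:,:,::-1]; cv2.imwrite(f"pics/{n}2.png",im)
    cv2.imwrite(f"pics/z_{n}2.png",cv2.resize(im[y0:y1,x0:x1],None,fx=3.5,fy=3.5))
E
```

```text
time: 5.65
tool_pos: [536.6, 187.4, 189.4]
tcp_rot: [-179.9, 0.1, 87.6]
ft_force: [-0.1, 1.2, -2.1]
finger_gap: 48.8
t 5.65 pos [536.6 187.4 189.4] rot [-1.7994e+02  6.0000e-02  8.7640e+01] gap 48.8 F [-0.1  1.2 -2.1]
[ 0.07 -0.15 10.54] [-0.06  0.06 -0.06]
```

View pics/z_scene2.png

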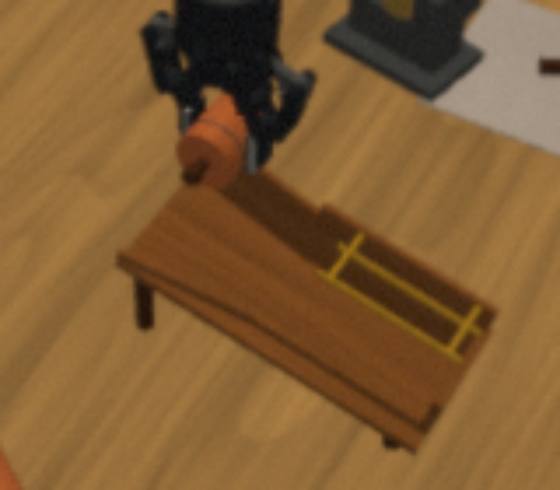

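View pics/z_top2.png

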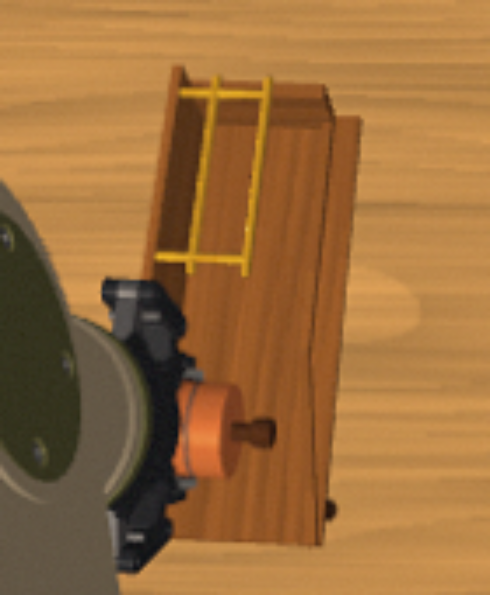

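The caddy is held level with its knob toward -y. The knob tip is at top crop (275,432) and scene crop (190,174). I'll triangulate it.

```bash
python3 - <<'E'
from d import *
import cv2
a=(274/3.5+100-.5,432/3.5+100-.5); b=(191/3.5+200-.5,175/3.5+60-.5)
f=least_squares(lambda X:np.r_[proj("top",X)[0]-a,proj("scene",X)[0]-b],[536,135,205]); print("knob tip",f.x,f.fun)
for z in(203,208,213): 
  k=ray("top",*a,z); print(z,k,"expected tip y",187.4-57)
# body knob-end face rim extremes in top: crop (243,388..470)
E
python3 - <<'E'
import cv2
a=cv2.imread("pics/top2.png");b=cv2.imread("pics/scene2.png")
cv2.imwrite("pics/q1.png",cv2.hconcat([cv2.resize(a[195:245,140:185],(450,500),interpolation=2),cv2.resize(b[80:125,240:275],(350,450),interpolation=2)[:450] if 0 else cv2.resize(b[80:130,240:275],(350,500),interpolation=2)]))
E
```

```text
knob tip [535.81729395 134.43246961 210.677378  ] [-0.1750733  -0.22395726 -0.39861617  0.08670903]
203 [535.49501683 135.80118349] expected tip y 130.4
208 [535.44303284 134.69502717] expected tip y 130.4
213 [535.39104885 133.58887086] expected tip y 130.4
```

View pics/q1.png

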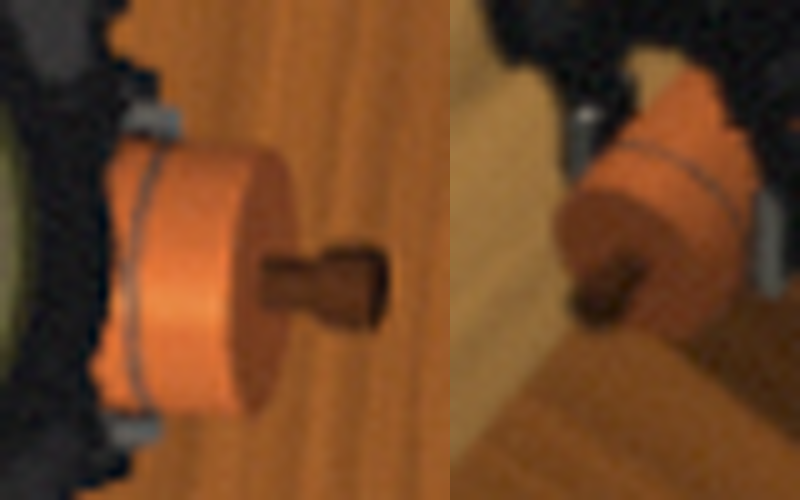

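```bash
python3 -m creep '0 0 3 0 0 0 4; 0 0 6 0 0 0 4; 0 0 8 0 0 0 4; 0 0 9.2 0 0 0 4; 0 0 9.9 0 0 0 4; 0 0 10.3 0 0 0 4; 0 0 10.3 0 0 0 4; 0 0 10.3 0 0 0 4'
python3 - <<'E'
from d import *
delta((536,188,80,87.7))
for n,(x0,y0,x1,y1) in {"top":(100,100,240,270),"scene":(200,60,360,200)}.items():
    im=imaging.snapshot(n)[:,:,::-1]; cv2.imwrite(f"pics/{n}3.png",im)
    cv2.imwrite(f"pics/z_{n}3.png",cv2.resize(im[y0:y1,x0:x1],None,fx=3.5,fy=3.5,interpolation=2))
E
```

```text
time: 6.55
tool_pos: [537.5, 187.2, 87.9]
tcp_rot: [179.9, 0.0, 87.6]
ft_force: [-0.7, 0.4, -0.2]
finger_gap: 48.8
t 6.55 pos [537.5 187.2  87.9] rot [1.7993e+02 2.0000e-02 8.7590e+01] gap 48.8 F [-0.7  0.4 -0.2]
[ 0.07 -0.16  0.79] [ 0.07  0.02 -0.11]
```

View pics/z_scene3.png

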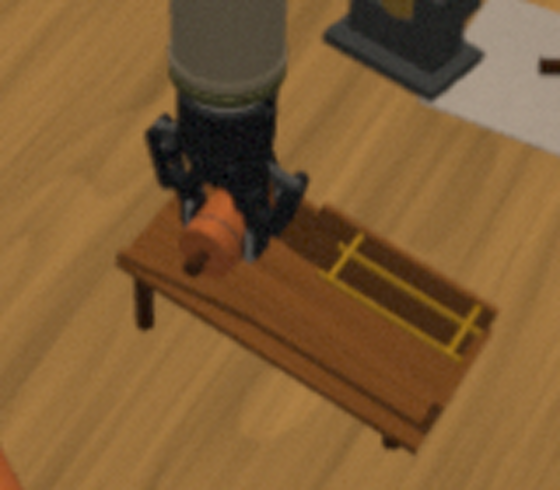

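View pics/z_top3.png

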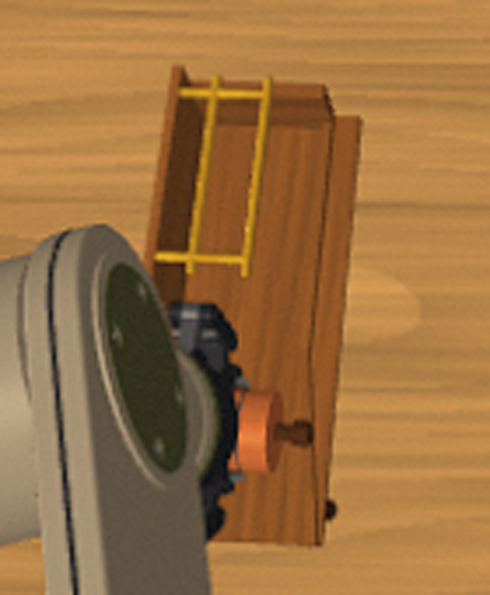

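The caddy is over the lane at the mouth, with its knob reaching the rail at crop (300,432). I'll lower it the last few millimetres.

```bash
python3 -m creep '0 -0.1 0.3 0 0 0 4; 0 -0.1 0.5 0 0 0 4; 0 -0.1 0.7 0 0 0 4; 0 -0.1 0.7 0 0 0 4'
```

```text
time: 7.05
tool_pos: [536.1, 187.3, 80.4]
tcp_rot: [180.0, 0.0, 87.6]
ft_force: [-0.0, 0.2, -1.0]
finger_gap: 48.9
```

```bash
python3 -m creep '0 0 0 0 0 0 5.5; 0 0 0 0 0 0 6; 0 0 0 0 0 0 6.5; 0 0 0 0 0 0 7.5; 0 0 0 0 0 0 8.5; 0 0 0 0 0 0 8.5; 0 0 0 0 0 0 8.5; 0 0 0 0 0 0 8.5'
python3 - <<'E'
from d import *
delta()
for n,(x0,y0,x1,y1) in {"top":(100,100,240,270),"scene":(200,60,360,200)}.items():
    im=imaging.snapshot(n)[:,:,::-1]
    cv2.imwrite(f"pics/z_{n}4.png",cv2.resize(im[y0:y1,x0:x1],None,fx=3.5,fy=3.5,interpolation=2))
E
```

```text
time: 7.85
tool_pos: [536.2, 187.3, 80.4]
tcp_rot: [180.0, 0.0, 87.6]
ft_force: [0.7, 0.2, 0.7]
finger_gap: 85.1
t 7.85 pos [536.2 187.3  80.4] rot [1.7996e+02 3.0000e-02 8.7600e+01] gap 85.1 F [0.7 0.2 0.7]
```

View pics/z_scene4.png

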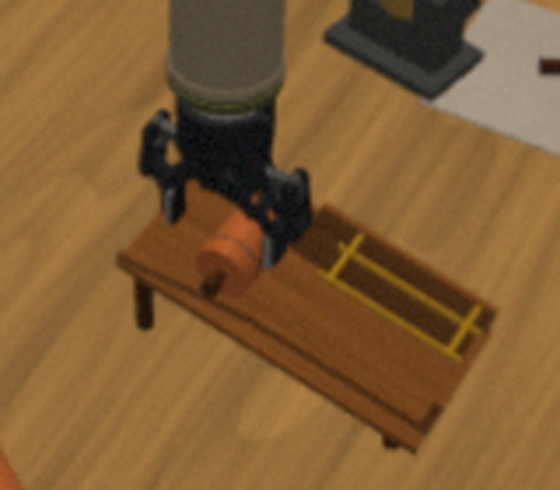

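View pics/z_top4.png

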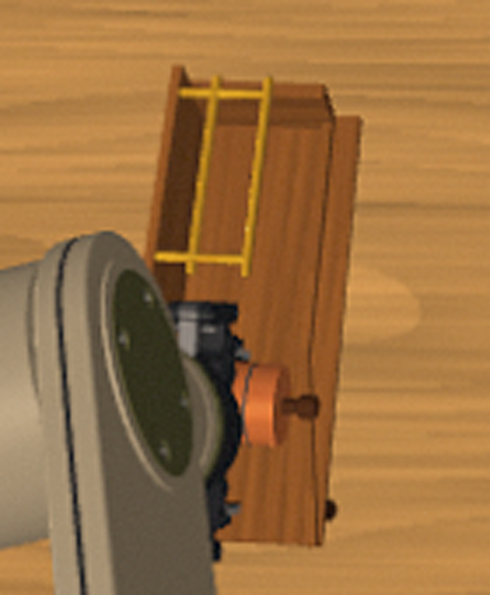

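The caddy rests square against the downhill finger, with its knob over the rail at crop (300,405). I'll lift straight up to let it roll.

```bash
python3 -m creep '0 0 -1 0 0 0 8.5; 0 0 -2.5 0 0 0 8.5; 0 0 -4 0 0 0 8.5; 0 0 -6 0 0 0 8.5; 0 0 -9 0 0 0 8.5; 0 0 -12 0 0 0 8.5; 0 0 -15 0 0 0 8.5; 0 0 -15 0 0 0 8.5; 0 0 -15 0 0 0 8.5; 0 0 -15 0 0 0 8.5; 0 0 -15 0 0 0 8.5; 0 0 -15 0 0 0 8.5; 0 0 -15 0 0 0 8.5; 0 0 -15 0 0 0 8.5; 0 0 -15 0 0 0 8.5; 0 0 -15 0 0 0 8.5; 0 0 -15 0 0 0 8.5; 0 0 -15 0 0 0 8.5'
python3 - <<'E'
from d import *
delta()
for n,(x0,y0,x1,y1) in {"top":(100,100,240,270),"scene":(200,60,360,200)}.items():
    im=imaging.snapshot(n)[:,:,::-1]; cv2.imwrite(f"pics/{n}5.png",im)
    cv2.imwrite(f"pics/z_{n}5.png",cv2.resize(im[y0:y1,x0:x1],None,fx=3.5,fy=3.5,interpolation=2))
E
```

```text
time: 9.75
tool_pos: [536.1, 187.3, 230.5]
tcp_rot: [180.0, 0.0, 87.6]
ft_force: [0.2, 0.1, 0.2]
finger_gap: 85.1
t 9.75 pos [536.1 187.3 230.5] rot [1.7996e+02 3.0000e-02 8.7600e+01] gap 85.1 F [0.2 0.1 0.2]
```

View pics/z_scene5.png

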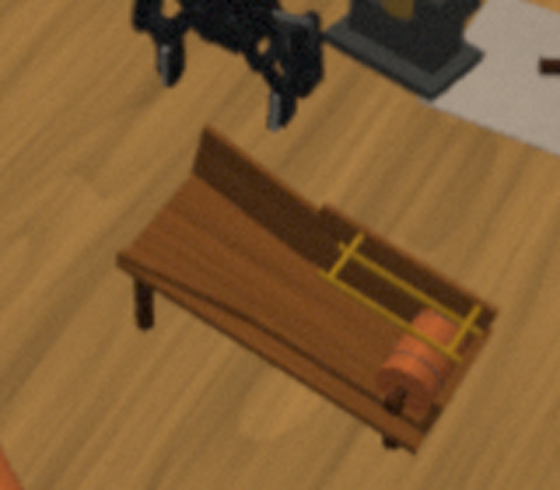

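View pics/z_top5.png

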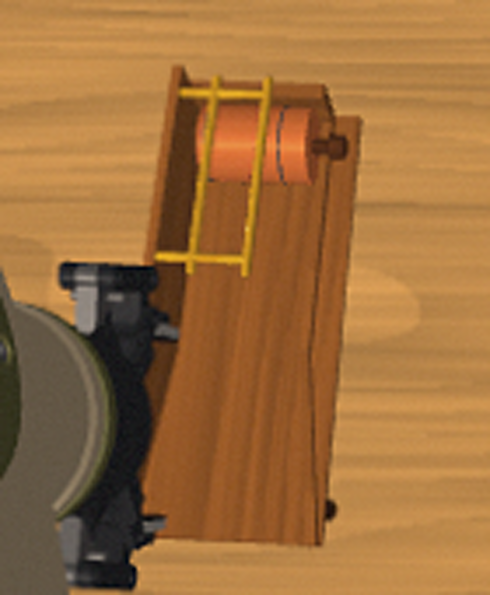

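The caddy lies across the lower end, with its body at top crop (255,145), its knob out over the rail at (330,147), and the stop just beyond it. I'll check its position, that it is still, and that the other two caddies have not moved.

```bash
python3 -m creep '0 0 -1 0 0 0 8.5; 0 0 -1 0 0 0 8.5; 0 0 -1 0 0 0 8.5; 0 0 -1 0 0 0 8.5; 0 0 -1 0 0 0 8.5'
python3 - <<'E'
from ov import *
im=imaging.snapshot("top"); old=cv2.imread("pics/top5.png")[:,:,::-1]; o0=cv2.imread("pics/top0.png")[:,:,::-1]
d=np.abs(im.astype(int)-old); print("caddy region diff max", d[125:160,150:205].max())
print("bystander diff long",np.abs(im.astype(int)-o0)[210:270,270:320].max(),"short",np.abs(im.astype(int)-o0)[150:190,322:362].max())
p=(608.7,189.7,np.radians(-2.4))
c,s=np.cos(p[2]),np.sin(p[2]); X=[p[0]+c*118,p[1]+s*118]
for k,v in fitc({"top":im},[*X,p[2]-np.pi/2],70,56.,("top",)).items():
    dx,dy=v[0]-p[0],v[1]-p[1]; print(np.round(v,2),"in rack",c*dx+s*dy,-s*dx+c*dy,"ang",v[2]-np.degrees(p[2])+90)
    q=proj("top",cyl(v[0],v[1],np.radians(v[2]),70,56.)); h=cv2.convexHull(q.astype(np.float32))
    b=cv2.resize(np.ascontiguousarray(im[110:165,140:215,::-1]),None,fx=8,fy=8,interpolation=2)
    cv2.polylines(b,[np.int32((h-[140,110]+.5)*8)],True,(255,255,0),1)
    for L in lines[:1]: cv2.polylines(b,[np.int32((proj("top",rackpts(p,L[0]))-[140,110]+.5)*8)],False,(0,255,0),1)
    cv2.imwrite("pics/fin.png",b)
E
```

```text
time: 10.35
tool_pos: [536.0, 187.3, 240.3]
tcp_rot: [180.0, 0.0, 87.6]
ft_force: [-1.1, 0.6, 0.0]
finger_gap: 84.8
caddy region diff max 12
bystander diff long 17 short 16
[ 7.2397e+02  1.8458e+02 -9.2910e+01  7.0000e-01] in rack 115.37998675112303 -0.29078087820153087 ang -0.5103336327441212
```

View pics/fin.png

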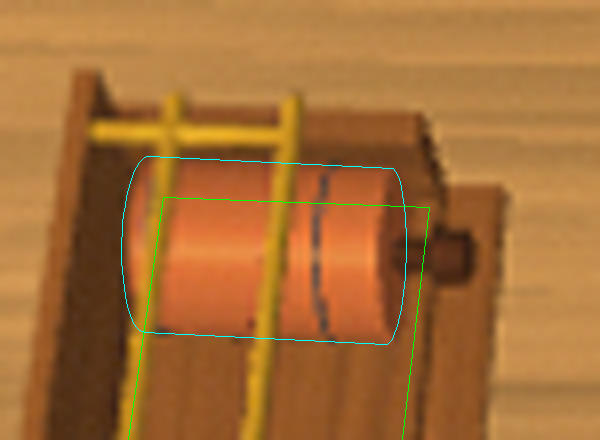

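```bash
python3 -c "
from bench import r
print(r.hand_in())"
```

```text
the job is handed in; nothing more can be done
None
```

The middle-length caddy is in the rack and lies against the lower stop, square across the lane with its knob out over the low rail. I handed the job in at about 10.4 s; no verdict is reported.

I gripped the caddy across its diameter, turned it so the knob faced the low rail, and lowered it into the mouth. I let it go an estimated 2–3 mm above the floor. It rolled a little way onto the opened downhill finger, and when I lifted the gripper it rolled the rest of the way to the stop.

**Last checks (top camera):**
- **Position:** the caddy is at about x = 115 mm, y = 0 mm in the rack frame and 0.5° off square. The allowed range in x is 106–130 mm. The height was assumed in this fit, not measured.
- **Stillness:** two pictures taken about 0.6 s apart differ only by picture noise.
- **Long and short caddies:** both look unchanged from the first picture.
- **Robot:** the gripper was clear at z = 240 mm with about 1 N at the wrist.

**Checks that disagreed:**
- **Rack position:** the two cameras put the rack 4–8 mm apart. I used mainly the top-camera estimate, so the x figure above is uncertain by a few millimetres.
- **Scene-camera caddy fits:** the automatic fits from that camera were poor, so I did not use them. For the caddy to be fed, the outline projected from the top-camera fit matched the scene picture.
- **Final fit quality:** the last fit was looser than the first, because the rods cross in front of the caddy and the copper colour mask was imperfect. The drawn outline still matches the caddy by eye.

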